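# Stack and close the desk pots on the reception counter

### The job

Tidy the reception counter for the evening. On the burgundy stand set the blue pot, stack the yellow pot on it and close that with the white lid; on the black stand set the green pot and close it with the orange lid. Everything must sit fully down, keep the pots upright on the way so that nothing spills, and leave the bell, the stamp and the stapler where they are.

Things in the scene. Friction and masses are not known exactly. Their poses are not given: they have to be found in the camera images.
- pot_blue: blue round open plastic pot with wire paper clips in it, loose, about 0.12 kg, 62 mm diameter, 48 mm high: foot 8 mm high, tapering from 51 mm down to 42 mm diameter at the bottom; then a straight wall 3 mm thick to the rim (mouth 56 mm). The foot of a pot or lid drops 8 mm into the mouth, its origin then 40 mm above this one. Origin: centre of underside, z up, yaw irrelevant
- pot_yellow: yellow round open plastic pot with round-headed pins in it, loose, about 0.12 kg, 62 mm diameter, 48 mm high: foot 8 mm high, tapering from 51 mm down to 42 mm diameter at the bottom; then a straight wall 3 mm thick to the rim (mouth 56 mm). The foot of a pot or lid drops 8 mm into the mouth, its origin then 40 mm above this one. Origin: centre of underside, z up, yaw irrelevant
- pot_green: green round open plastic pot with erasers in it, loose, about 0.12 kg, 62 mm diameter, 48 mm high: foot 8 mm high, tapering from 51 mm down to 42 mm diameter at the bottom; then a straight wall 3 mm thick to the rim (mouth 56 mm). The foot of a pot or lid drops 8 mm into the mouth, its origin then 40 mm above this one. Origin: centre of underside, z up, yaw irrelevant
- lid_white: round white plastic lid, loose, about 0.07 kg, 38 mm high: foot like the pots' (8 mm high, 42 mm diameter at the bottom, 51 mm at its top), disc 62 mm in diameter from height 8 to 14 mm, upright knob of the same colour, 22 mm in diameter, from height 14 to 38 mm, to grasp it by. Lies foot down. Origin: centre of underside, z up, yaw irrelevant
- lid_orange: round orange plastic lid, loose, about 0.07 kg, 38 mm high: foot like the pots' (8 mm high, 42 mm diameter at the bottom, 51 mm at its top), disc 62 mm in diameter from height 8 to 14 mm, upright knob of the same colour, 22 mm in diameter, from height 14 to 38 mm, to grasp it by. Lies foot down. Origin: centre of underside, z up, yaw irrelevant
- stand_burgundy: burgundy round stand fixed to the counter, 100 mm in diameter: a shallow dish with a flat grey felt floor 72 mm wide, 8 mm above the counter, inside a flat rim 4 mm higher (top at 12 mm). A pot's foot stands on the floor inside the rim; its wall clears the rim. Origin: centre of underside, at counter height, z up
- stand_black: black round stand fixed to the counter, 100 mm in diameter: a shallow dish with a flat grey felt floor 72 mm wide, 8 mm above the counter, inside a flat rim 4 mm higher (top at 12 mm). A pot's foot stands on the floor inside the rim; its wall clears the rim. Origin: centre of underside, at counter height, z up
- bell: bystander: service bell, steel dome on a black base 74 mm in diameter, 49 mm high, loose. Origin: centre of the underside
- stamp: bystander: wooden rubber stamp, base 45 x 30 mm (x, y), 50 mm high with a turned handle, loose, between the two stands. Origin: centre of the underside
- stapler: bystander: black stapler 130 mm long (x), 34 mm wide, about 55 mm high, loose. Origin: centre of the underside
Mind the look-alikes: they are no part of the job. Of the things that look like the pot_blue, the larger one is meant.

How it is judged:
At the end, for the whole second after the job is handed in: Blue pot on burgundy stand, green pot on black stand (within 14 mm of centre); yellow pot in blue pot, white lid in yellow pot, orange lid in green pot (within 6 mm of centre); each at its seated height within 3 mm, upright within 0.08 rad, at rest (horizontal distance between pot_blue and stand_burgundy below 0.014 m and z of pot_blue in the frame of stand_burgundy between 0.005 and 0.011 m and angle between each of pot_blue, pot_yellow, lid_white, pot_green, lid_orange's own z axis and vertical below 0.08 rad and linear speed of each of pot_blue, pot_yellow, lid_white, pot_green, lid_orange below 0.02 m/s and horizontal distance between pot_yellow and pot_blue below 0.006 m and z of pot_yellow in the frame of pot_blue between 0.037 and 0.043 m and horizontal distance between lid_white and pot_yellow below 0.006 m and z of lid_white in the frame of pot_yellow between 0.037 and 0.043 m and horizontal distance between pot_green and stand_black below 0.014 m and z of pot_green in the frame of stand_black between 0.005 and 0.011 m and horizontal distance between lid_orange and pot_green below 0.006 m and z of lid_orange in the frame of pot_green between 0.037 and 0.043 m); the robot touches nothing.
It fails at once if a pot is tipped by more than 0.6 rad (angle between any of pot_blue, pot_yellow, pot_green's own z axis and vertical above 0.6 rad).
It fails at once if the bell is moved by more than 20 mm (distance of bell from where it was at the start of the episode above 0.02 m).
It fails at once if the stamp is moved by more than 20 mm (distance of stamp from where it was at the start of the episode above 0.02 m).
It fails at once if the stapler is moved by more than 20 mm (distance of stapler from where it was at the start of the episode above 0.02 m).
It also fails if it takes over 118 s, if anything falls off the work surface, if the arm or the gripper's body presses on something with over 40 N, if the wrist force passes 120 N, or if a joint passes its speed limit or range.

### The arm

A 7-joint arm with a two-finger parallel gripper is mounted at the origin on the work surface. World frame = base frame: x ahead of the robot, y to its left, z up, the work surface at z = 0. Lengths are in m, angles in rad, forces in N, time in s.
With the tool pointing down it reaches from about 0.375 to 0.925 m from the base axis. Payload 3.1 kg.
Tool frame: the origin (TCP) lies between the finger pads; the fingertips stand 19 mm ahead of it and the grasp point (between the pads) is the TCP; z points along the fingers, y is the direction in which the jaws open and shut (so a half turn about z gives the same grasp; the last joint's range is limited). The gripper opens to 85 mm and grips with 20 to 120 N. Pads are 22 mm wide; open, the fingers measure 114 mm over their backs; the gripper's body (76 mm by 85 mm) begins 54 mm behind the grasp point. The pads swing forward as they close: fully open they stand 13 mm farther back than shut.
Start: joints at [-1.291, 0.383, 0.044, 1.598, -0.018, 1.161, -0.05], TCP at [0.24, 0.604, 0.25] pointing down, gripper open.
Joint ranges: [-2.61, 2.61], [-0.41, 2.15], [-1.48, 1.57], [0, 2.5], [-1.57, 4.71], [0.05, 1.97], [-2.85, 2.85]. Speed limits (rad/s): [2.79, 2.79, 3.14, 3.14, 3.14, 3.14, 3.14].

### API

Orientations are given as a unit quaternion [x, y, z, w].
In Python, from bench import move_ptp, movel, move_j, move_gripper, pause, inverse_kinematics, read_camera, camera_params, MotionError, sign_off, look_for, tip_of, read_time_s, read_qpos, read_joint_vel, read_effort, read_eef_pos, read_tcp_rot, read_ft_force, read_ft_torque, read_finger_gap gives the robot as it stands. Calls block until the motion is done:
- move_ptp(position, orientation): joint-space move of the TCP to a pose.
- movel(position, orientation=None, speed=0.15): straight line of the TCP; orientation=None keeps the orientation; speed is the mean speed in m/s.
- move_j(angles): joint-space move.
- move_gripper(opening, effort=None): finger opening in m; effort is the grip in N (None keeps the last); returns when the fingers have stopped.
- pause(seconds).
- inverse_kinematics(position, orientation): joint angles nearest the present ones, or None.
- read_camera(name): name is "side" or "top" or "wrist"; returns the picture (384x512x3 uint8, red, green, blue); there is no depth.
- camera_params(name): a dict with "K" (3x3 intrinsics, pixels), "dist_coeffs" ([k1, k2, p1, p2, k3] as OpenCV has them; the pictures are not rectified), "camera_from_world" (4x4, takes a point from world to camera coordinates). Camera axes: x right, y down, z forward; pixel columns grow to the right and rows downward; lengths in m; the calibration is good to about 2 mm. A picture is of the moment at which its call begins: read the wrist's pose just before it. camera_params takes no time and is no camera call; for the wrist camera it gives the pose at the moment of the call.
A pose or a line that the arm cannot do raises MotionError and nothing moves.
- sign_off(): hands the job in, once; it reports no verdict.
Trained networks look in the newest picture that a camera, given by its name, has taken for a name from the list of things; names that differ only in an ending like _2 or _b are one class to them, and where a whole thing is asked for, a point or a joint stands for the part that bears it (a point fixed in the world has none). Each returns a list of dicts, best first, with "confidence" (0 to 1); they miss things now and then, are a little off and sometimes report something else, mostly with a low value. They report only what shows in the picture. A call takes as long as a camera call. They do not tell look-alikes from the thing itself.
- look_for(camera, name): "at" ([column, row] in pixels, amid what is visible of it).
- tip_of(camera, name): "at" ([column, row] in pixels: a listed point, or the origin of a listed thing).
Readings, each from a call of its own:
- read_time_s(): time.
- read_qpos(): joint angles.
- read_joint_vel(): joint speeds.
- read_effort(): joint torques, N m.
- read_eef_pos(): TCP position.
- read_tcp_rot(): TCP orientation.
- read_ft_force(): force on the tool from outside, world axes, zero at the start.
- read_ft_torque(): the same for the moment, N m.
- read_finger_gap(): finger opening in m.
Only numpy, scipy, OpenCV 4.12 (cv2) and the standard library are available. Lean on these libraries where they do the work, as an engineer would, in place of code of your own. Each camera call takes 0.05 s, during which the arm holds its last target.

## Working session

There is one attempt and no reset: what is moved stays moved. The work goes in short steps, each a Python script; the robot and the scene stay as the last script left them, time stands still between calls to the robot, and variables do not carry over. Pictures are saved under pics/ and viewed, and the job is handed in when it is done.

```bash
mkdir -p pics; ls; python3 - <<'E'
from bench import *
import cv2
for c in ("side","top","wrist"):
    im=read_camera(c); cv2.imwrite(f"pics/{c}0.png",im[:,:,::-1])
    p=camera_params(c); print(c,p["K"],p["dist_coeffs"],p["camera_from_world"])
    for n in ["pot_blue","pot_yellow","pot_green","lid_white","lid_orange","stand_burgundy","stand_black","bell","stamp","stapler"]:
        print(n,[(round(d["confidence"],2),[round(v) for v in d["at"]]) for d in tip_of(c,n)])
print(read_time_s(),read_tcp_rot(),read_finger_gap())
E
```

```text
pics
side [[393.78350065   0.         253.74836507]
 [  0.         393.78350065 186.54125423]
 [  0.           0.           1.        ]] [0.00768581 0.         0.         0.         0.        ] [[-0.98184446 -0.18858435  0.02043019  0.60388491]
 [-0.14406483  0.67129299 -0.72705642  0.10268469]
 [ 0.12339682 -0.71679959 -0.68627368  0.90560653]
 [ 0.          0.          0.          1.        ]]
pot_blue [(0.58, [254, 155]), (0.48, [218, 146]), (0.43, [304, 111])]
pot_yellow [(0.55, [306, 111])]
pot_green [(0.93, [235, 193])]
lid_white [(0.89, [283, 323])]
lid_orange [(0.57, [227, 242])]
stand_burgundy [(0.73, [294, 158])]
stand_black [(0.92, [273, 251]), (0.26, [303, 201]), (0.17, [189, 314])]
bell [(0.67, [262, 111])]
stamp [(0.76, [304, 203]), (0.66, [293, 157])]
stapler [(0.87, [188, 315])]
top [[368.67520619   0.         254.43041856]
 [  0.         368.67520619 202.32086494]
 [  0.           0.           1.        ]] [0.01362375 0.         0.         0.         0.        ] [[ 0.01753846 -0.99981589 -0.00778328 -0.01505134]
 [-0.98798601 -0.01613444 -0.15369884  0.59660824]
 [ 0
[... 443 characters left out ...]
0.35, [298, 229])]
wrist [[287.77250026   0.         256.51789542]
 [  0.         287.77250026 190.60781581]
 [  0.           0.           1.        ]] [-0.05492454  0.          0.          0.          0.        ] [[ 3.68266338e-01  9.29720118e-01  6.36998301e-04 -6.50610692e-01]
 [ 8.92981902e-01 -3.53904699e-01  2.78091326e-01 -3.52746831e-02]
 [ 2.58772538e-01 -1.01842846e-01 -9.60554428e-01  3.79040806e-01]
 [ 0.00000000e+00  0.00000000e+00  0.00000000e+00  1.00000000e+00]]
pot_blue []
pot_yellow []
pot_green []
lid_white []
lid_orange []
stand_burgundy []
stand_black []
bell []
stamp []
stapler []
1.65 [ 1.87762829e-01  9.82214396e-01 -2.37394928e-05 -1.36991546e-05] 0.08501601879092464
```

View pics/side0.png

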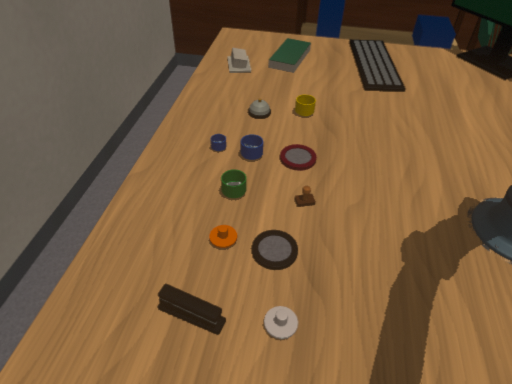

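View pics/top0.png

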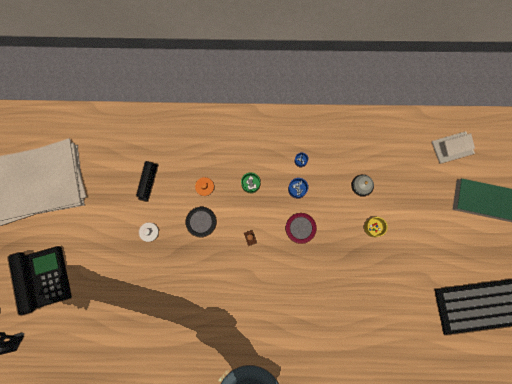

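```bash
python3 - <<'E'
import cv2
a=cv2.imread("pics/top0.png")[140:260,110:400]; cv2.imwrite("pics/topcrop.png",cv2.resize(a,None,fx=2.7,fy=2.7,interpolation=cv2.INTER_CUBIC))
E
```

```text
(no output)
```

View pics/topcrop.png

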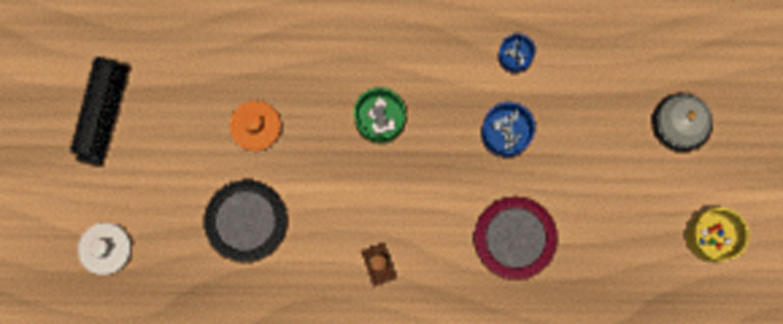

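The blue pots are at top (298,188), which is the larger, and (301,160), which is the smaller. In the enlarged crop the first measures about 54 px across against 36 px, the same size as the green pot, so it is the one meant. Next I fit positions from the silhouettes.

```bash
cat > h.py <<'E'
from bench import *
import numpy as np, cv2
from scipy.optimize import least_squares
def ring(r,z,n=48):
    a=np.linspace(0,2*np.pi,n,endpoint=False); return np.c_[r*np.cos(a),r*np.sin(a),np.full(n,z)]
POT=np.vstack([ring(.021,0),ring(.031,.008),ring(.031,.048)])
LID=np.vstack([ring(.021,0),ring(.031,.008),ring(.031,.014),ring(.011,.038)])
STAND=np.vstack([ring(.05,0),ring(.05,.012)])
MODEL=dict(pot_blue=POT,pot_yellow=POT,pot_green=POT,lid_white=LID,lid_orange=LID,stand_burgundy=STAND,stand_black=STAND)
HSV=dict(pot_blue=((105,110,30),(128,255,255)),pot_yellow=((22,170,60),(34,255,255)),pot_green=((50,80,20),(85,255,255)),
 lid_white=((0,0,150),(180,45,255)),lid_orange=((4,215,120),(16,255,255)),stand_burgundy=((165,90,30),(180,255,255)),stand_black=((0,0,0),(180,255,60)))
def proj(P,p):
    T=p["camera_from_world"]; return cv2.projectPoints(P.astype(float),cv2.Rodrigues(T[:3,:3])[0],T[:3,3],p["K"],np.array(p["dist_coeffs"]))[0][:,0]
def unproj(uv,z,p):
    T=p["camera_from_world"]; d=cv2.undistortPoints(np.array([[uv]],float),p["K"],np.array(p["dist_coeffs"]))[0,0]
    R=T[:3,:3]; o=-R.T@T[:3,3]; d=R.T@np.array([d[0],d[1],1]); return (o+d*(z-o[2])/d[2])[:2]
def ellc(P):
    h=cv2.convexHull(P.astype(np.float32)); m=cv2.moments(h); return np.array([m["m10"]/m["m00"],m["m01"]/m["m00"]]),m["m00"]
def locate(im,p,name,seed,z0=0,rad=40):
    hsv=cv2.cvtColor(im,cv2.COLOR_RGB2HSV); m=cv2.inRange(hsv,*[np.array(v) for v in HSV[name]])
    w=np.zeros_like(m); cv2.circle(w,tuple(int(v) for v in seed),int(rad),255,-1); m&=w
    m=cv2.morphologyEx(m,cv2.MORPH_CLOSE,np.ones((3,3)))
    cs,_=cv2.findContours(m,cv2.RETR_EXTERNAL,cv2.CHAIN_APPROX_NONE)
    cs=[c for c in cs if len(c)>8]
    if not cs: return None
    c=max(cs,key=lambda c: cv2.contourArea(cv2.convexHull(c)))
    tc,ta=ellc(c[:,0]); M=MODEL[name]+[0,0,z0]
    f=lambda x: ellc(proj(M+[x[0],x[1],0],p))[0]-tc
    s=least_squares(f,unproj(tc,z0+.02,p))
    ma=ellc(proj(M+[s.x[0],s.x[1],0],p))[1]
    return s.x,ta/ma,m
def save(n,im): cv2.imwrite(f"pics/{n}.png",im[:,:,::-1])
DOWN=np.array([1.,0,0,0])
E
python3 - <<'E'
from h import *
S=dict(top=dict(pot_blue=(298,188),pot_yellow=(374,226),pot_green=(251,183),lid_white=(149,232),lid_orange=(205,187),stand_burgundy=(301,228),stand_black=(201,221)),
side=dict(pot_blue=(252,148),pot_yellow=(306,106),pot_green=(234,185),lid_white=(281,322),lid_orange=(223,236),stand_burgundy=(298,157),stand_black=(275,249)))
for c in S:
    im=cv2.imread(f"pics/{c}0.png")[:,:,::-1].copy(); p=camera_params(c)
    for n,s in S[c].items():
        r=locate(im,p,n,s,rad=(20 if 'pot_blue' in n and c=='top' else 28))
        print(c,n,r and (r[0].round(4),round(r[1],2)))
p=camera_params("top")
for n,uv,z in [("bell",(362,184),.02),("stamp",(250,237),.02),("stapler",(148,181),.03),("small",(301,160),.03)]: print(n,unproj(uv,z,p).round(3))
E
```

```text
top pot_blue (array([ 0.65  , -0.1434]), 0.81)
top pot_yellow (array([ 0.5283, -0.3878]), 0.85)
top pot_green (array([0.6651, 0.0102]), 0.81)
top lid_white (array([0.5011, 0.335 ]), 0.83)
top lid_orange None
top stand_burgundy (array([ 0.5228, -0.1543]), 0.89)
top stand_black (array([0.538 , 0.1688]), 0.88)
side pot_blue None
side pot_yellow (array([ 0.5274, -0.391 ]), 0.86)
side pot_green (array([0.672, 0.009]), 0.08)
side lid_white (array([0.501 , 0.3347]), 0.78)
side lid_orange (array([0.6535, 0.1591]), 0.84)
side stand_burgundy (array([ 0.5453, -0.1465]), 0.15)
side stand_black (array([0.5378, 0.1686]), 0.89)
bell [ 0.667 -0.352]
stamp [0.489 0.007]
stapler [0.663 0.34 ]
small [ 0.741 -0.154]
```

```bash
python3 - <<'E'
from h import *
T=camera_params("wrist")["camera_from_world"]; print("cam pos",(-T[:3,:3].T@T[:3,3]).round(3))
P=[(.24,.604,.25)]
for q in ([0,1,0,0],[1,0,0,0]):
  for xy in [(.65,-.143),(.528,-.389),(.523,-.154),(.538,.169),(.665,.01),(.501,.335),(.653,.159)]:
    j=[inverse_kinematics([*xy,z],q) for z in (.03,.25)]; print(q,xy,[None if a is None else np.round(a,2) for a in j])
move_ptp([.58,-.15,.28],[0,1,0,0])
print(read_time_s())
im=read_camera("wrist"); save("w1",im); p=camera_params("wrist"); print(p["camera_from_world"].round(3))
np.set_printoptions(suppress=True)
for n in ["pot_blue","pot_yellow","pot_green","stand_burgundy","stand_black","stamp"]:
    print(n,[(round(d["confidence"],2),[round(v) for v in d["at"]],unproj(d["at"],.0,p).round(3)) for d in tip_of("wrist",n)])
E
```

```text
cam pos [0.173 0.631 0.374]
[0, 1, 0, 0] (0.65, -0.143) [array([-0.25,  0.73,  0.54,  1.7 , -0.48,  0.84,  2.08]), array([-0.47,  0.54,  0.87,  1.59, -0.43,  1.22,  2.05])]
[0, 1, 0, 0] (0.528, -0.389) [array([ 0.02,  0.8 ,  0.76,  1.74, -0.68,  0.89,  2.65]), array([ 0.71,  0.4 , -0.17,  1.57,  0.07,  1.17,  2.09])]
[0, 1, 0, 0] (0.523, -0.154) [array([-0.25,  0.56,  0.55,  2.01, -0.45,  0.7 ,  2.16]), array([-0.61,  0.26,  0.95,  1.89, -0.24,  1.11,  2.01])]
[0, 1, 0, 0] (0.538, 0.169) [array([-0.6 ,  0.53,  0.26,  1.95, -0.21,  0.68,  1.37]), array([-0.67,  0.23,  0.34,  1.82, -0.08,  1.11,  1.27])]
[0, 1, 0, 0] (0.665, 0.01) [array([-0.32,  0.68,  0.33,  1.7 , -0.29,  0.81,  1.71]), array([-0.47,  0.45,  0.52,  1.58, -0.24,  1.18,  1.67])]
[0, 1, 0, 0] (0.501, 0.335) [array([-0.75,  0.57,  0.11,  1.85, -0.09,  0.72,  0.98]), array([-0.79,  0.29,  0.16,  1.72, -0.05,  1.13,  0.96])]
[0, 1, 0, 0] (0.653, 0.159) [array([-0.49,  0.69,  0.26,  1.68, -0.22,  0.81,  1.43]), array([-0.56,  0.44,  0.35,  1.55, -0.16,  1.18,  1.39])]
[1, 0, 0, 0] (0.65, -0.143) [array([-0.32,  0.77,  0.65,
[... 811 characters left out ...]
])]
[1, 0, 0, 0] (0.653, 0.159) [array([-0.73,  0.76,  0.58,  1.69, -0.52,  0.86, -1.49]), array([-0.81,  0.5 ,  0.69,  1.56, -0.33,  1.2 , -1.62])]
4.5583
[[-0.003  1.     0.002  0.149]
 [ 0.961  0.002  0.278 -0.601]
 [ 0.278  0.002 -0.961  0.247]
 [ 0.     0.     0.     1.   ]]
pot_blue [(0.89, [251, 263], array([ 0.745, -0.156])), (0.56, [260, 202], array([ 0.643, -0.142]))]
pot_yellow [(0.67, [87, 127], array([ 0.533, -0.385]))]
pot_green [(0.59, [359, 215], array([0.664, 0.007])), (0.57, [88, 123], array([ 0.528, -0.383]))]
stand_burgundy [(0.72, [251, 120], array([ 0.525, -0.155]))]
stand_black [(0.96, [481, 132], array([0.537, 0.175]))]
stamp [(0.58, [369, 89], array([0.483, 0.003]))]
```

View pics/w1.png

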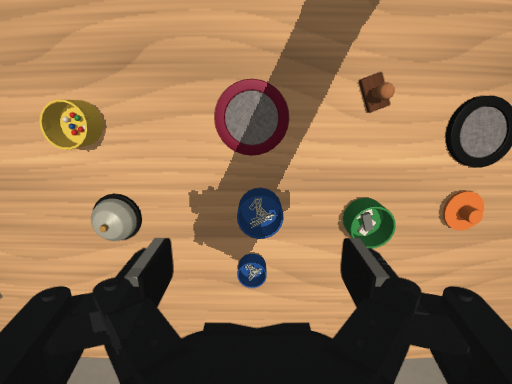

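The wrist view shows the large blue pot at (260,213) and the small one at (252,270). Burgundy is at (252,117), yellow at (72,125), green at (369,222), orange at (464,210) and black at (481,132).

```bash
python3 - <<'E'
from h import *
np.set_printoptions(suppress=True)
im=cv2.imread("pics/w1.png")[:,:,::-1].copy(); p=camera_params("wrist")
for n,s,r in [("pot_blue",(260,213),32),("pot_yellow",(72,125),45),("pot_green",(369,222),40),("lid_orange",(464,210),30),("stand_burgundy",(252,117),50),("stand_black",(481,132),50)]:
    HSV["lid_orange"]=((4,190,100),(16,255,255))
    o=locate(im,p,n,s,rad=r); print(n,o and (o[0].round(4),round(o[1],3)))
    for (x,y) in [o[0]]:
        h=cv2.convexHull(proj(MODEL[n]+[x,y,0],p).astype(np.float32)).astype(int); cv2.polylines(im,[h],True,(255,255,255),1)
save("w1o",im)
E
```

```text
pot_blue (array([ 0.6486, -0.1444]), 0.934)
pot_yellow (array([ 0.5265, -0.389 ]), 0.918)
pot_green (array([0.6634, 0.0091]), 0.919)
lid_orange (array([0.6525, 0.1608]), 0.885)
stand_burgundy (array([ 0.5216, -0.1555]), 0.953)
stand_black (array([0.5374, 0.1667]), 0.918)
```

View pics/w1o.png

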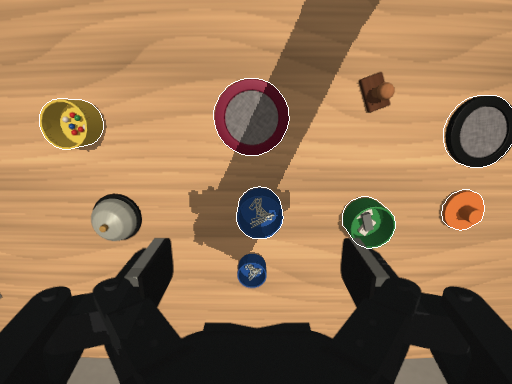

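```bash
cat >> h.py <<'E'
Q=np.array([0,1.,0,0])
def pick(xy,z,opening,effort,zc=.15):
    move_ptp([*xy,zc],Q); move_gripper(opening)
    movel([*xy,z],Q,.15)
    print("down",read_ft_force().round(1) if hasattr(read_ft_force(),'round') else read_ft_force())
    move_gripper(0.0,effort); print("gap",read_finger_gap())
    movel([*xy,zc],Q,.15); print("lifted gap",read_finger_gap(),"F",np.round(read_ft_force(),1),"t",read_time_s())
def place(xy,z,opening,zc=.15,zup=None):
    movel([*xy,zc],Q,.2); movel([*xy,z+.015],Q,.12); movel([*xy,z],Q,.03)
    print("placed F",np.round(read_ft_force(),1),np.round(read_eef_pos(),4))
    move_gripper(opening); pause(.2)
    movel([*xy,zup or zc],Q,.15); print("t",read_time_s())
E
python3 - <<'E'
from h import *
pick((.649,-.144),.028,.085,40)
im=read_camera("side"); save("s1",im)
place((.5222,-.155),.0365,.08,zup=.28)
im=read_camera("wrist"); save("w2",im); p=camera_params("wrist")
im2=read_camera("top"); save("t2",im2)
print(locate(im,p,"pot_blue",unproj and proj(np.array([[.522,-.155,.05]]),p)[0],z0=.008,rad=60)[:2])
p=camera_params("top");print(locate(im2,p,"pot_blue",proj(np.array([[.522,-.155,.05]]),p)[0],z0=.008,rad=20)[:2])
E
```

```text
down [0.3 0.1 0.5]
gap 0.06174378953244603
lifted gap 0.061619321072404996 F [-0.1  0.1 -1.6] t 8.0417
placed F [-4.4  2.3 10.8] [ 0.5223 -0.1548  0.0377]
t 12.7917
(array([ 0.52097461, -0.1537629 ]), 0.950627464946119)
(array([ 0.5129095 , -0.13556754]), 0.21400293557887004)
```

View pics/w2.png

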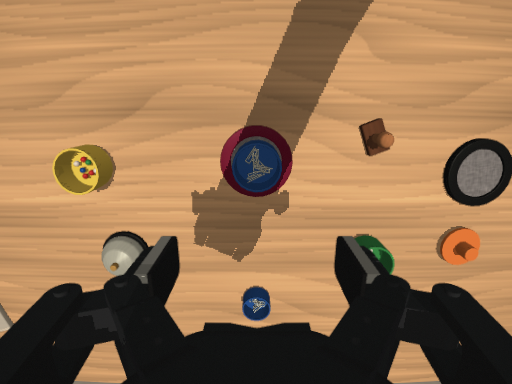

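View pics/s1.png

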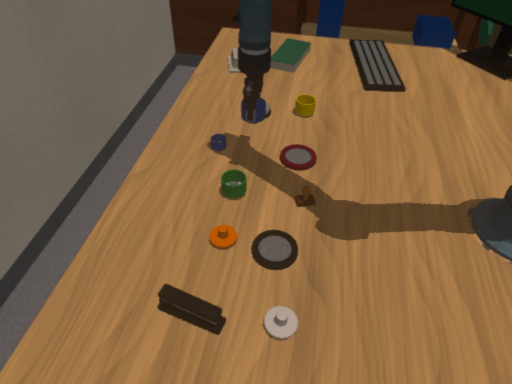

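Blue is seated on burgundy, centred at (256,165) in the wrist view with the stand rim even around it. Yellow is next.

```bash
python3 - <<'E'
from h import *
pick((.527,-.389),.028,.085,40)
place((.5212,-.1542),.0768,.08,zup=.30)
im=read_camera("wrist"); save("w3",im); p=camera_params("wrist"); im2=read_camera("side"); save("s3",im2)
HSV["pot_yellow"]=((20,150,40),(36,255,255))
for i,c in ((im,"wrist"),(im2,"side")):
    p=camera_params(c); o=locate(i,p,"pot_yellow",proj(np.array([[.5212,-.154,.075]]),p)[0],z0=.048,rad=60); print(c,o[:2])
    cv2.polylines(i,[cv2.convexHull(proj(POT+[*o[0],.048],p).astype(np.float32)).astype(int)],True,(255,255,255),1)
    u=proj(np.array([[.5212,-.154,.075]]),p)[0].astype(int); save("c3"+c,cv2.resize(i[max(0,u[1]-70):u[1]+70,max(0,u[0]-70):u[0]+70],(500,500),interpolation=cv2.INTER_CUBIC))
E
python3 -c "
import cv2,numpy as np
cv2.imwrite('pics/c3.png',cv2.resize(np.hstack([cv2.imread('pics/c3wrist.png'),cv2.imread('pics/c3side.png')]),(800,400)))"
```

```text
down [-0.6  0.5  0.4]
gap 0.06060867853957096
lifted gap 0.061048464030331526 F [ 0.3  0.2 -0.2] t 16.4417
placed F [-1.6  1.7  7.4] [ 0.5215 -0.1541  0.0777]
t 21.225
wrist (array([ 0.52096901, -0.15300695]), 0.951751642976537)
side (array([ 0.52121246, -0.15525855]), 0.9132789039739894)
```

View pics/c3.png

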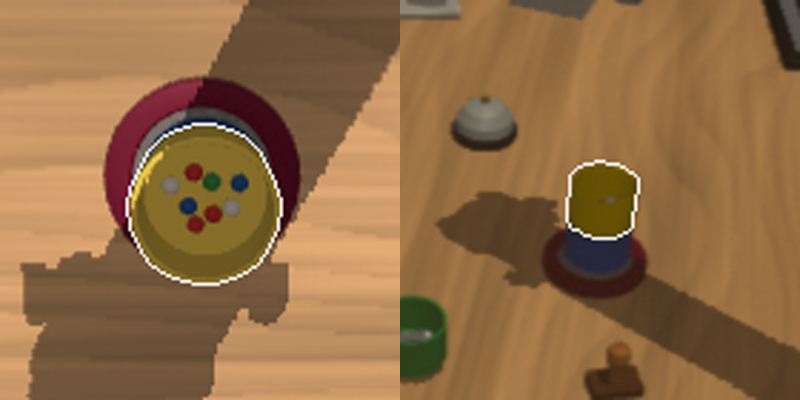

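Yellow is seated upright in blue: the fitted outline matches in both views. I'll refine the white lid's position with the wrist camera, then move it.

```bash
python3 - <<'E'
from h import *
move_ptp([.44,.335,.25],Q)
im=read_camera("wrist"); save("w4",im); p=camera_params("wrist")
o=locate(im,p,"lid_white",proj(np.array([[.501,.335,.02]]),p)[0],rad=50); print(o[:2])
cv2.polylines(im,[cv2.convexHull(proj(LID+[*o[0],0],p).astype(np.float32)).astype(int)],True,(255,0,0),1); save("w4o",im)
E
```

```text
(array([0.51827519, 0.35259182]), 0.09495761552575116)
```

View pics/w4o.png

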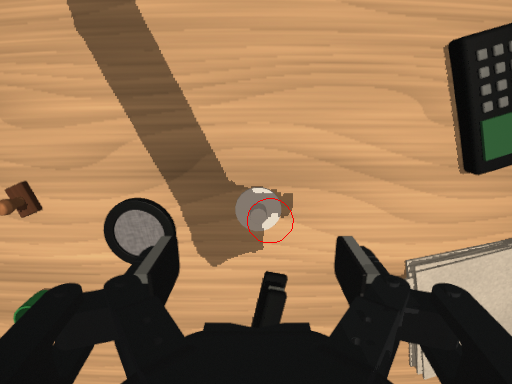

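Shadow covers the lid at (259,209), which broke the threshold, so I'll lower it.

```bash
python3 - <<'E'
from h import *
im=cv2.imread("pics/w4.png")[:,:,::-1].copy(); p=camera_params("wrist")
HSV["lid_white"]=((0,0,80),(180,60,255))
o=locate(im,p,"lid_white",(259,209),rad=32); print(o[:2])
cv2.polylines(im,[cv2.convexHull(proj(LID+[*o[0],0],p).astype(np.float32)).astype(int)],True,(255,0,0),1); save("w4p",cv2.resize(im[150:270,190:330],(700,600)))
E
```

```text
(array([0.5004128 , 0.33612001]), 0.9268599972477284)
```

View pics/w4p.png

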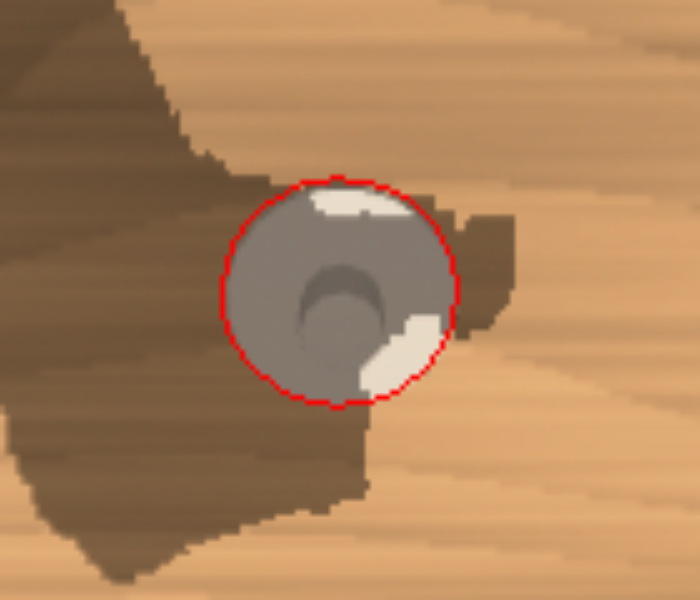

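The fit matches the lid edge all round, at (0.5004, 0.336).

```bash
python3 - <<'E'
from h import *
pick((.5004,.336),.035,.05,40,zc=.22)
place((.521,-.1542),.1235,.05,zc=.22,zup=.34)
HSV["lid_white"]=((0,0,80),(180,60,255))
for c in ("wrist","side"):
    i=read_camera(c); p=camera_params(c); u=proj(np.array([[.521,-.154,.105]]),p)[0]
    o=locate(i,p,"lid_white",u,z0=.088,rad=45); print(c,o[:2]); save("w5"+c,i)
    cv2.polylines(i,[cv2.convexHull(proj(LID+[*o[0],.088],p).astype(np.float32)).astype(int)],True,(255,0,0),1)
    u=u.astype(int); cv2.imwrite("pics/c5"+c+".png",cv2.resize(i[max(0,u[1]-60):u[1]+60,max(0,u[0]-60):u[0]+60],(400,400))[:,:,::-1])
cv2.imwrite("pics/c5.png",np.hstack([cv2.imread("pics/c5wrist.png"),cv2.imread("pics/c5side.png")]))
E
```

```text
down [ 0.  -0.1  0.1]
gap 0.020699843059186672
lifted gap 0.020681212503537022 F [-0.1 -0.2 -0.3] t 27.0917
placed F [-0.3  1.   5.9] [ 0.5213 -0.1542  0.124 ]
t 33.35
wrist (array([ 0.51923527, -0.15443361]), 1.0060061119203334)
side (array([ 0.52234387, -0.15538708]), 0.7009449788372036)
```

View pics/c5.png

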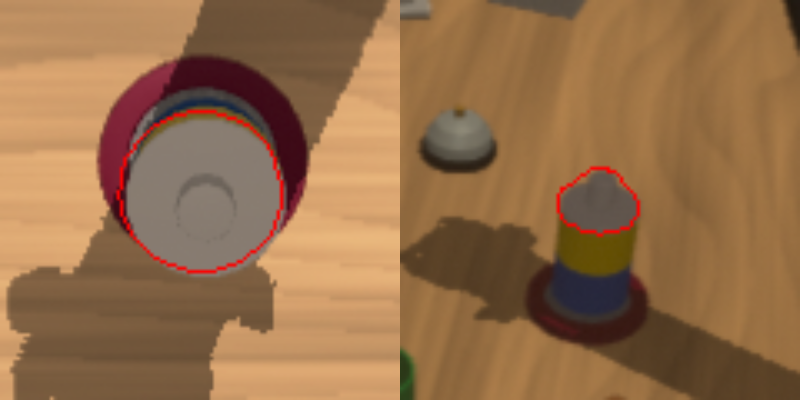

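The white lid is seated flat and the stack is straight. Green is next.

```bash
python3 - <<'E'
from h import *
HSV["lid_orange"]=((4,190,100),(16,255,255))
movel([.521,-.154,.34],Q)
pick((.6638,.0094),.028,.085,40,zc=.2)
place((.5376,.168),.0365,.08,zc=.15,zup=.28)
def chk(n,xy,z,m,tag):
  L=[]
  for c in ("wrist","side"):
    i=read_camera(c); p=camera_params(c); u=proj(np.array([[*xy,z+.02]]),p)[0]
    o=locate(i,p,n,u,z0=z,rad=50 if c=="wrist" else 30); print(c,n,o and o[:2])
    if o: cv2.polylines(i,[cv2.convexHull(proj(m+[*o[0],z],p).astype(np.float32)).astype(int)],True,(255,255,255),1)
    u=u.astype(int); L.append(cv2.resize(i[max(0,u[1]-60):u[1]+60,max(0,u[0]-60):u[0]+60],(400,400)))
  save(tag,np.hstack(L))
HSV["pot_green"]=((45,60,15),(88,255,255))
chk("pot_green",(.5376,.168),.008,POT,"c6")
chk("lid_orange",(.653,.160),0,LID,"c6b")
E
```

```text
down [-0.   0.1 -0.2]
gap 0.06057732120688891
lifted gap 0.059948140539445416 F [ 0.7  0.5 -1.6] t 38.1
placed F [-3.3  0.5  7.6] [0.5374 0.1682 0.0373]
t 43.2167
wrist pot_green (array([0.53732932, 0.16925115]), 0.9935863876010239)
side pot_green (array([0.53703779, 0.16840604]), 0.8746653508567996)
wrist lid_orange (array([0.65250002, 0.16193259]), 0.9028573179572003)
side lid_orange (array([0.65353548, 0.16022555]), 0.9046219355924019)
```

View pics/c6.png

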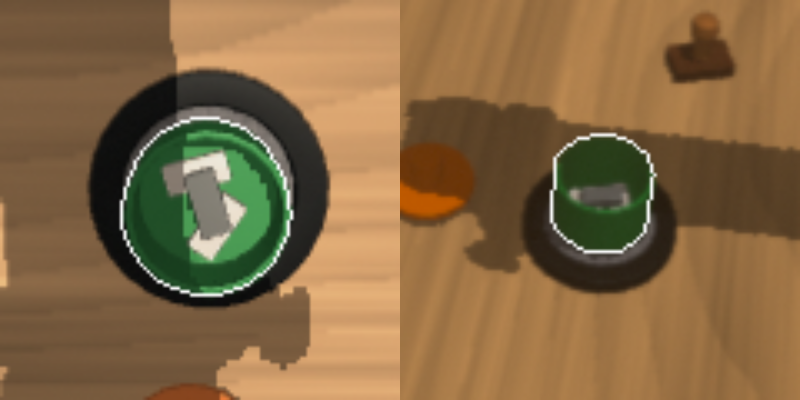

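View pics/c6b.png

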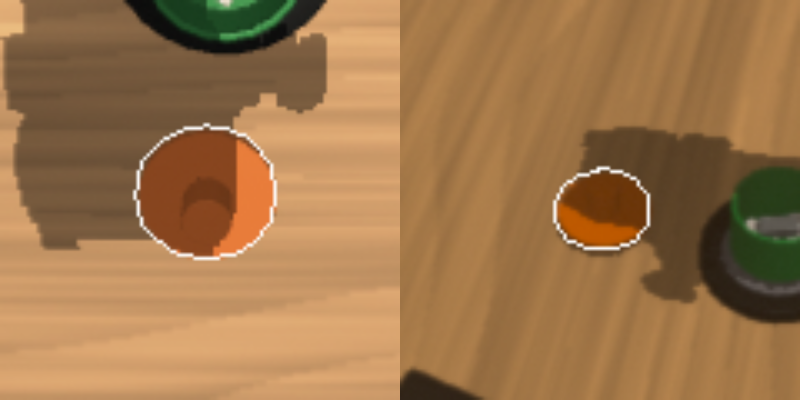

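Green sits upright on black, and both fits agree. The orange lid is last.

```bash
python3 - <<'E'
from h import *
HSV["lid_orange"]=((4,190,60),(16,255,255))
pick((.653,.1608),.035,.05,40,zc=.18)
place((.5373,.1685),.0835,.05,zc=.18,zup=.30)
movel([.45,.05,.32],Q,.2)
L=[]
for c in ("wrist","side"):
    i=read_camera(c); save("w7"+c,i); p=camera_params(c); u=proj(np.array([[.5373,.1685,.065]]),p)[0]
    o=locate(i,p,"lid_orange",u,z0=.048,rad=40); print(c,o and o[:2])
    cv2.polylines(i,[cv2.convexHull(proj(LID+[*o[0],.048],p).astype(np.float32)).astype(int)],True,(255,255,255),1)
    u=u.astype(int); L.append(cv2.resize(i[u[1]-60:u[1]+60,u[0]-60:u[0]+60],(400,400)))
save("c7",np.hstack(L)); save("t7",read_camera("top"))
E
```

```text
down [-0.1  0.6  0.6]
gap 0.02037813661619148
lifted gap 0.02064690131403741 F [ 0.3  0.1 -1.2] t 47.075
placed F [-2.4  0.1  5.9] [0.5374 0.1687 0.0843]
t 51.4667
wrist (array([0.53655718, 0.16967981]), 0.8690311055534681)
side (array([0.53706063, 0.16702961]), 0.909896172079911)
```

View pics/c7.png

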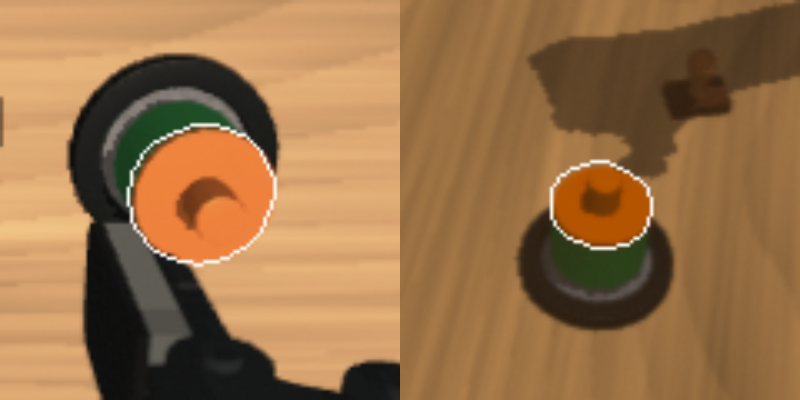

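View pics/w7side.png

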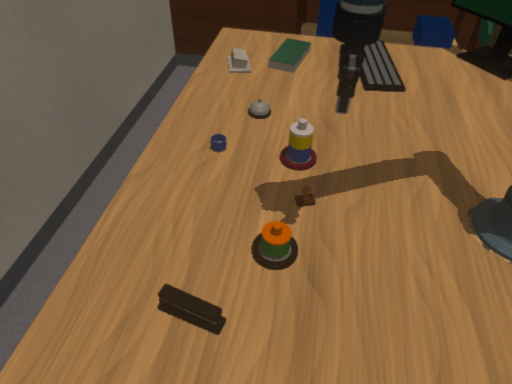

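View pics/w7wrist.png

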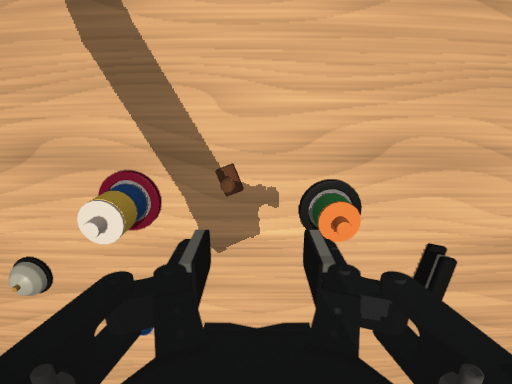

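The side view shows both stacks upright: the white lid at (302,125) over burgundy and the orange lid at (277,232) on black. The bell (260,108), stamp (305,198) and stapler (191,309) are where they started, and the gripper is clear.

```bash
python3 - <<'E'
from h import *
i=cv2.imread("pics/w7side.png")[:,:,::-1].copy(); p=camera_params("side"); HSV["lid_white"]=((0,0,110),(180,50,255))
o=locate(i,p,"lid_white",(302,127),z0=.088,rad=22); print(o[:2])
a=cv2.imread("pics/side0.png").astype(int); b=cv2.imread("pics/w7side.png").astype(int)
for n,(x,y) in dict(bell=(260,108),stapler=(191,309)).items(): print(n,abs(a-b)[y-20:y+20,x-20:x+20].mean())
sign_off(); print(read_time_s())
E
```

```text
(array([ 0.52192162, -0.15616521]), 0.7031077190765679)
bell 1.4810416666666666
stapler 1.1010416666666667
the job is handed in; nothing more can be done
the job is handed in; nothing more can be done
```

The counter is tidied and handed in at about 53 s of the 118 s. The larger blue pot, the yellow pot and the white lid are stacked on the burgundy stand. The green pot is on the black stand, closed with the orange lid. `sign_off` gives no verdict, so the rest is from my own checks.

- **Seating:** Each part made contact at its seated height, to about 1 mm, with 6–11 N of vertical force. The side pictures show both stacks straight and fully down.
- **Centring:** The fitted centres agree between the wrist and side cameras to about 3 mm or better, inside the 6 mm and 14 mm limits. Two white-lid fits are rough: the wrist one because the colour mask ran into neighbouring pixels, and the side ones because they caught only about 70% of the lid. Together they put it within about 4 mm of centre, and the pictures show it sitting flat.
- **Bystanders:** The bell and stapler areas of the side picture barely changed from the start. The stamp lay in the arm's shadow at the end, so I checked it by eye only, and it looked unmoved.

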